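Free the pawl and push the jar press down

TASK

Close the jar press on the jar standing in it: press the red paddle of the ratchet pawl down until the pawl has tipped right back and stays clear of the teeth, then push the blue arm down by its black handle until its rubber foot rests on the jar's lid, and take the hand away. Only press and push: do not raise the arm, do not lift the jar, and leave everything else on the table where it stands.

Things in the scene. Friction and masses are not known exactly. Their poses are not given: they have to be found in the camera images.
- press: Jar press, fixed: grey base plate 250 x 120 x 15 mm, spanning -105 to +145 mm along its x. Origin on the table. z up; x level, from the pawl end (red paddle, -x) to the handle end (+x); y level, parallel to both hinges and the handle bar. Arm and pawl turn in its x-z plane. Posts and toothed wheel at the arm's hinge stand to 180 mm.
- hinge (a point): Axis of the arm's hinge, mid-width; in the press frame x -40, y 0, z 135 mm.
- press_arm (a joint): Angle (rad) of the blue arm; grows as it goes down. It slopes 0.80 rad up towards +x of the press at 0, is level at 0.80; the foot meets the lid at about 0.82; stop at 0.83. Starts at 0 to 0.10. With the pawl engaged the teeth stop it at 0.16 to 0.25, by how hard it is pushed. Once freed it stays where left (stiff hinge); 2 to 4 N push it down. It can be raised to -0.15.
- handle (a point): Centre of the black handle: a round bar 26 mm in diameter, 100 mm long along the press's y, at the free end of the blue arm, 205 mm from the hinge axis. Push on its top, 13 mm above this point. From about 280 mm high at the start to 135 mm when the arm is level.
- foot (a point): Centre of the underside of the rubber foot (32 mm disc), 105 mm along the arm from the hinge and 38 mm below the arm's centre line.
- pawl (a joint): Angle (rad) of the steel pawl: 0 engaged (start), 0.5 tipped right back at its stop. Grows as the red paddle is pressed down (about 1 N). Top-heavy tumbler: let go below about 0.12 it falls back into the teeth; beyond about 0.18 it falls on to 0.5 and stays. Pivot in the press frame at x -80, z 80 mm; two steel weights at its top, up to 160 mm high.
- paddle (a point): Centre of the top face of the red paddle on the pawl's tail, a plate 36 (x) x 46 (y) x 5 mm, in the press frame at x -171 mm, z 102 mm when engaged (tilted 0.25 rad) and straight below it at z 55 mm when tipped back.
- jar_lid (a point): Centre of the top of the brass-coloured lid of the jar in the press (amber jar 68 mm in diameter, 80 mm tall, 0.25 kg, loose in a square nest 6 mm high on the base plate). Lid top 95 mm above the table, in the press frame at x 65, y 0.
- red_jar_mid (a point): Bystander: amber jar with a red cap, 72 mm in diameter, 105 mm tall; the point is half-way up. Leave alone.
- dark_jar_mid (a point): Bystander: green jar with a black cap, 58 mm in diameter, 72 mm tall; the point is half-way up. Leave alone.
- spoon: Bystander: spoon 160 mm long lying on the table along its x axis, origin under its middle. Leave alone.
- mug_mid (a point): Bystander: white mug, 82 mm in diameter, 92 mm tall; the point is half-way up. Leave alone.
- bowl_mid (a point): Bystander: blue bowl, 120 mm in diameter, 50 mm tall; the point is half-way up. Leave alone.
- squeezy_mid (a point): Bystander: white bottle, 62 mm in diameter, 170 mm tall; the point is half-way up. Leave alone.

How it is judged (in metres and radians):
On the way, in this order (a step that is already met when the one before it is completed fails the run):
1. the pawl is tipped back clear of the teeth while the arm is still up (value of joint pawl above 0.35 rad and value of joint press_arm below 0.3 rad), for 0.2 s.
2. the arm is pushed down until its foot is on the lid (value of joint press_arm above 0.785 rad), for 0.2 s.
At the end, for the whole second after the job is handed in: The arm is down and at rest with its foot on the lid or within about 3.5 mm of it (arm joint above 0.785 rad), and the jar stands upright in its nest under the foot (within 20 mm) (value of joint press_arm above 0.785 rad and velocity of joint press_arm between -0.05 and 0.05 rad/s and horizontal distance between jar_lid and foot below 0.02 m and angle between jar_lid's own z axis and vertical below 0.12 rad and height (world z) of jar_lid between 0.089 and 0.101 m); the robot touches nothing.
It fails at once if the arm is raised above its starting positions (value of joint press_arm below -0.06 rad).
It fails at once if the jar is lifted out of its nest or tipped (height (world z) of jar_lid above 0.105 m or angle between jar_lid's own z axis and vertical above 0.3 rad).
It fails at once if a bystander is moved by more than 3 cm or lifted (distance of any of red_jar_mid, dark_jar_mid, spoon, mug_mid, bowl_mid, squeezy_mid from where it was at the start of the episode above 0.03 m).
It also fails if it takes over 48 s, if anything falls off the work surface, if the arm or the gripper's body presses on something with over 40 N, if the wrist force passes 120 N, or if a joint passes its speed limit or range.

ROBOT

A 6-joint arm with a two-finger parallel gripper is mounted at the origin on the work surface. World frame = base frame: x ahead of the robot, y to its left, z up, the work surface at z = 0. Lengths are in mm, angles in rad, forces in N, time in s.
With the tool pointing down it reaches from about 275 to 1000 mm from the base axis. Payload 8.4 kg.
Tool frame: the origin (TCP) lies midway between the tips of the shut fingers; the grasp point (between the pads) lies 19 mm behind it; z points along the fingers, y is the line along which they close (so a half turn about z gives the same grasp; the last joint's range is limited). The gripper opens to 85 mm and grips with 20 to 120 N. Pads are 22 mm wide; open, the fingers measure 114 mm over their backs; the gripper's body (76 mm by 85 mm) begins 54 mm behind the grasp point. The pads swing forward as they close: fully open they stand 13 mm farther back than shut.
Start: joints at [-1.313, 0.353, 1.633, -0, 1.155, -0.002], TCP at [160.553, -604.028, 196.681] pointing down, gripper open.
Joint ranges: [-2.63, 2.63], [-0.92, 2.1], [0.06, 2.66], [-1.3, 4.44], [0, 2.69], [-3.02, 3.02]. Speed limits (rad/s): [2.22, 2.22, 2.79, 3.14, 3.14, 3.14].

INTERFACE

Orientations are given as [roll, pitch, yaw] about the fixed x, y, z axes, in that order (R = Rz(yaw) Ry(pitch) Rx(roll)).
In Python, from rig import r gives the robot as it stands.
- The arm moves only by the shell command python3 -m inch 'ROWS' [OPENING] [FORCE]. ROWS is JSON, a list that holds one entry, the list of rows, each a list of 6 numbers: the shift along the tool's x, y, z scaled (see below), then the turn, a rotation vector about the tool's x, y, z scaled (see below). In form: [[[tx, ty, tz, wx, wy, wz], ...]]. A call has 1 to 8 rows; each row is the pose to reach, as a shift and turn from the pose commanded when the call began, along the tool's axes at that moment, turning the shorter way round; what a row does not reach only later rows make up. The controller multiplies each number of a shift by 20 cm and each number of a turn by pi rad. A row lasts 1/12 s, in which the tool goes at most 41.7 mm and 7.16 degrees, less where a joint would pass 70% of its speed; a pose out of reach is approached as far as the arm can. A call with a number of a shift or a turn outside -1 to 1 is refused whole. A call with a gripper value outside its range is refused whole. OPENING is the gripper's target within -1 to 1 (fully open at 1, half-way at 0, shut at -1), set as the call begins (- or left out, the last holds). The fingers move at their own pace and stop on an object; FORCE is the grip in N (left out, the last holds). Time passes only in rows, so rows that repeat a pose let the fingers close. It gives the time, the measured TCP pose, the force, the opening and the grip force at its end, in the units of the state.
- r.sense(): the state, without advancing time (a new reading comes with each control period).
- r.grab_frame(name): name is "side" or "top" or "wrist"; returns the picture (384x512x3 uint8, red, green, blue); there is no depth.
- r.camera_info(name): a dict with "K" (3x3 intrinsics, pixels), "rvec" (rotation vector, rad) and "tvec" (3), from world to camera coordinates, as OpenCV has them; the wrist camera has in their place "mount" (4x4, takes a point from camera to tool coordinates, whose origin is the TCP and whose axes are the flange's). Camera axes: x right, y down, z forward; pixel columns grow to the right and rows downward; lengths in mm; the calibration is good to about 2 mm. A picture is of the moment at which its call begins: read the wrist's pose just before it. camera_info takes no time and is no camera call.
- r.sign_off(): hands the job in; it is judged then, once.
The state is a dict: "clock": time; "qpos": joint angles; "qvel": joint speeds; "joint_efforts": joint torques, N m; "eef_pos": TCP position; "tcp_rot": TCP orientation; "contact_force": force on the tool from outside, world axes, zero at the start; "wrist_torque": the same for the moment, N m; "opening": opening from 0.0 (shut) to 1.0 (fully open); "grasp_force": force on a finger pad.
Only numpy, scipy, OpenCV 4.12 (cv2) and the standard library are available. Lean on these libraries where they do the work, as an engineer would, in place of code of your own. Each camera call takes 0.05 s, during which the arm holds its last target. There are 200 camera calls.

## Working session

There is one attempt and no reset: what is moved stays moved. The work goes in short steps, Python scripts to look and compute and a shell command to move; the robot and the scene stay as the last step left them, time stands still between calls to the robot, and variables do not carry over. Pictures are saved under pics/ and viewed, at most 13 in all, crops included, and the job is handed in when it is done.

```bash
mkdir -p pics; ls
cat > look.py <<'E'
from rig import r
import cv2, numpy as np, sys
tag=sys.argv[1]
for n in sys.argv[2:]:
    s=r.sense(); im=r.grab_frame(n)
    cv2.imwrite(f'pics/{tag}_{n}.png',cv2.cvtColor(im,cv2.COLOR_RGB2BGR))
    c=r.camera_info(n); print(n,{k:np.round(v,3).tolist() for k,v in c.items()})
print(s['clock'],s['eef_pos'],s['tcp_rot'],s['contact_force'],s['opening'])
E
python3 look.py a side top; python3 -c "
import cv2,numpy as np
a=cv2.imread('pics/a_side.png');b=cv2.imread('pics/a_top.png')
cv2.imwrite('pics/a_both.png',cv2.resize(np.vstack([a,b]),None,fx=1,fy=1)[:,:])"
```

```text
pics
side {'K': [[476.562, 0.0, 262.612], [0.0, 476.562, 195.031], [0.0, 0.0, 1.0]], 'rvec': [1.031, -2.47, 0.959], 'tvec': [386.597, 389.689, 1510.989]}
top {'K': [[488.331, 0.0, 260.126], [0.0, 488.331, 192.165], [0.0, 0.0, 1.0]], 'rvec': [2.129, -2.126, 0.163], 'tvec': [7.359, 563.27, 1742.602]}
0.05 [ 160.42278725 -603.52888498  195.98125008] [-3.14022262e+00 -3.98328001e-06  2.59801678e-01] [ 0.12572845 -0.11453424  0.44355184] 1.0023380668175856
```

View pics/a_side.png

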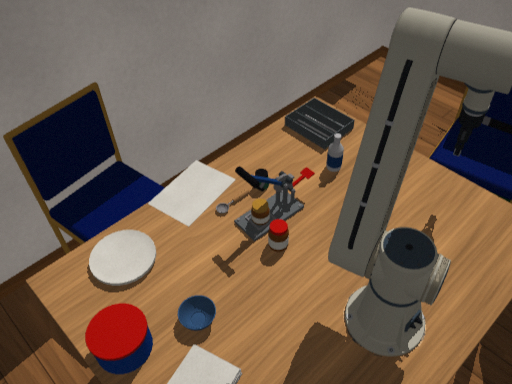

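View pics/a_top.png

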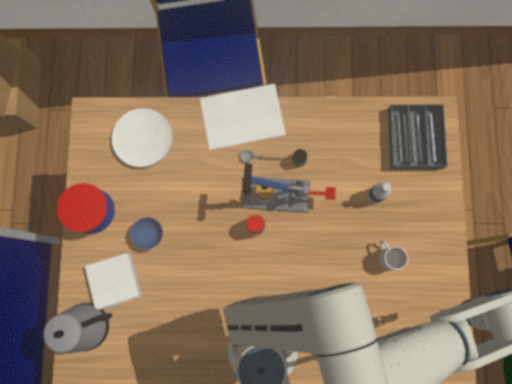

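The side view shows the red paddle near (307,174) and the black handle near (245,177). In the top view the paddle is at (330,193), the handle at (248,180), and the red cap at (257,225). Next I triangulate them.

```bash
cat > geo.py <<'E'
import cv2,numpy as np
from rig import r
def cam(n):
    c=r.camera_info(n); K=np.array(c['K'],float)
    if 'mount' in c:
        from scipy.spatial.transform import Rotation as R
        s=r.sense(); T=np.eye(4); T[:3,:3]=R.from_euler('xyz',s['tcp_rot']).as_matrix(); T[:3,3]=s['eef_pos']
        M=np.linalg.inv(T@np.array(c['mount'])); return K,M[:3,:3],M[:3,3]
    return K,cv2.Rodrigues(np.array(c['rvec'],float))[0],np.array(c['tvec'],float).ravel()
def tri(obs):   # obs: list of (cam, (u,v))
    A=[];b=[]
    for (K,Rm,t),p in obs:
        d=Rm.T@np.linalg.inv(K)@[*p,1]; d/=np.linalg.norm(d); o=-Rm.T@t
        P=np.eye(3)-np.outer(d,d); A.append(P); b.append(P@o)
    A=np.vstack(A);b=np.hstack(b); x,res,_,_=np.linalg.lstsq(A,b,rcond=None)
    return x, np.sqrt(res)
def plane(c,p,z):
    K,Rm,t=c; d=Rm.T@np.linalg.inv(K)@[*p,1]; o=-Rm.T@t; return o+d*(z-o[2])/d[2]
def blobs(im,lo,hi,roi,minA=8):
    h=cv2.cvtColor(im,cv2.COLOR_BGR2HSV); m=cv2.inRange(h,lo,hi); q=np.zeros_like(m); x0,y0,x1,y1=roi; q[y0:y1,x0:x1]=m[y0:y1,x0:x1]
    n,l,st,ce=cv2.connectedComponentsWithStats(q)
    return [(st[i].tolist(),ce[i].round(2).tolist(),cv2.minAreaRect(np.argwhere(l==i)[:,::-1].astype(np.float32))) for i in range(1,n) if st[i][4]>=minA]
E
python3 - <<'E'
from geo import *
S=cv2.imread('pics/a_side.png');T=cv2.imread('pics/a_top.png')
for nm,im,roi in (('side',S,(225,130,345,260)),('top',T,(235,140,400,245))):
    print(nm)
    for c,lo,hi in (('red',(0,150,90),(8,255,255)),('blue',(105,120,50),(130,255,255)),('black',(0,0,0),(180,255,38)),('brass',(15,150,120),(30,255,255))):
        for b in blobs(im,lo,hi,roi): print(c,b)
a=np.hstack([cv2.resize(S[130:260,215:345],None,fx=3,fy=3,interpolation=2),cv2.resize(T[130:260,225:355],None,fx=3,fy=3,interpolation=2)])
cv2.imwrite('pics/a_crop.png',a)
E
```

```text
side
red ([292, 167, 23, 20, 151], [303.57, 175.26], ((301.7500305175781, 177.75), (10.60660171508789, 24.041629791259766), 45.0))
red ([270, 219, 18, 15, 217], [278.37, 225.89], ((278.5, 226.0), (14.0, 17.0), 90.0))
blue ([252, 175, 30, 8, 88], [265.68, 178.7], ((266.56756591796875, 178.5946044921875), (29.591815948486328, 3.6167776584625244), 9.462321281433105))
black ([297, 130, 37, 18, 205], [315.35, 137.88], ((313.8647155761719, 138.35882568359375), (36.55278015136719, 12.907361030578613), 12.528807640075684))
black ([322, 130, 10, 6, 26], [326.35, 132.15], ((326.41180419921875, 132.14707946777344), (9.775419235229492, 2.572478771209717), 30.963754653930664))
black ([338, 130, 7, 5, 22], [341.91, 131.77], ((341.0, 132.0), (4.0, 6.0), 90.0))
black ([236, 167, 33, 24, 223], [249.97, 178.74], ((250.60769653320312, 179.0615234375), (35.34989929199219, 10.418915748596191), 29.744882583618164))
black ([256, 169, 12, 8, 73], [261.53, 172.51], ((261.5, 172.5), (7.0, 11.0), 90.0))
black ([285, 179, 8, 5, 23], [288.13, 180.87], ((288.2884521484375, 181.05767822265625), (6.864064693450928, 3.53009033203125), 11.309932708740234))
brass ([252, 198, 15, 12, 118], [258.25, 202.63], ((258.2500305175781, 202.25003051757812), (9.192388534545898, 14.142135620117188), 45.0))
top
red ([309, 187, 26, 13, 168], [325.88, 192.96], ((321.5, 193.0), (12.0, 25.0), 90.0))
red ([246, 215, 18, 18, 266], [254.68, 223.46], ((254.5, 223.5), (17.0, 17.0), 90.0))
brass ([257, 187, 5, 5, 8], [258.38, 189.25], ((258.5588073730469, 188.7353057861328), (3.6380343437194824, 4.123105525970459), 75.96376037597656))
```

View pics/a_crop.png

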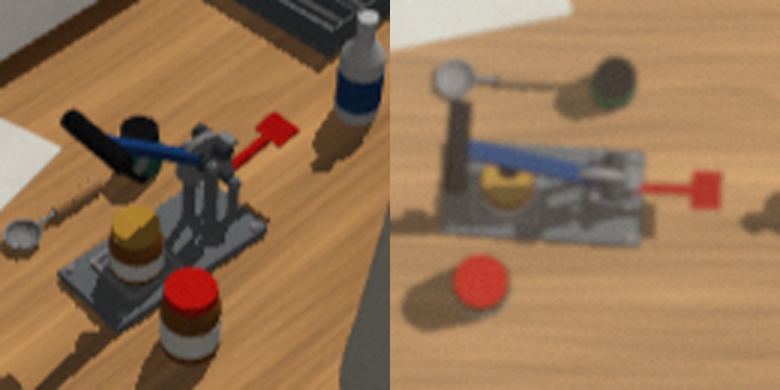

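The enlarged crops show the paddle centre at side (307.3,173.3) and top (330.3,193.3). The handle centre is at side (249.7,177.5) and top (247.3,179). Plate corners can be seen in the top view too.

Run:
```python
from geo import *
s,t=cam('side'),cam('top')
f=lambda x,y:((x-390)/3+225,y/3+130)
pd=tri([(s,(307.3,173.3)),(t,(330.3,193.3))]); h=tri([(s,(249.7,177.5)),(t,(247.3,179))]); rc=tri([(s,(278.4,225.9)),(t,(254.7,223.5))])
print('paddle',pd,'\nhandle',h,'\nredcap',rc)
for p in [(445,140),(643,152),(638,245),(441,232)]: print('plate',plane(t,f(*p),15))
for p in [(459,102),(455,192)]: print('hend',plane(t,f(*p),h[0][2]))
d=h[0]-pd[0]; print('yaw',np.arctan2(d[1],d[0]),np.hypot(*d[:2]))
print('squeezy cap',plane(t,(384,186),170),'dark cap',plane(t,f(612,82),72))
```

```text
paddle (array([ 552.56368153, -242.3893842 ,   90.1689754 ]), array([1.01182619])) 
handle (array([567.50196557,  44.54606152, 262.15836909]), array([4.63141401])) 
redcap (array([443.62119211,  26.97652385,  99.46409355]), array([1.79810242]))
plate [627.7079045   71.92525981  15.        ]
plate [ 612.39573271 -175.31098232   15.        ]
plate [ 495.54138379 -167.51318001   15.        ]
plate [511.54544347  75.89514562  15.        ]
hend [619.83925549  44.64902632 262.15836909]
hend [520.95956922  48.26005034 262.15836909]
yaw 1.5187818059960638 287.32403718305727
squeezy cap [ 563.93293526 -415.40761714  170.        ] dark cap [ 688.19112955 -133.85247265   72.        ]
```

```bash
cat > mv.py <<'E'
# python3 mv.py X Y Z : tool-axes shift (scaled) from present TCP to the world point
from rig import r
import sys,numpy as np
from scipy.spatial.transform import Rotation as R
s=r.sense(); d=np.array(sys.argv[1:4],float)-s['eef_pos']
print(np.round(R.from_euler('xyz',s['tcp_rot']).inv().apply(d)/200,3), 'mm',np.linalg.norm(d), 'unit from',np.round(s['eef_pos'],1))
E
python3 mv.py 530 -255 230; python3 -c "
from rig import r;print(r.camera_info('wrist'))"
```

```text
[ 2.234 -1.21  -0.168] mm 509.1506864854826 unit from [ 160.4 -603.6  196. ]
{'K': array([[265.75017346,   0.        , 259.76214925],
       [  0.        , 265.75017346, 197.97074679],
       [  0.        ,   0.        ,   1.        ]]), 'mount': array([[-1.42333938e-04, -9.49184894e-01, -3.14718949e-01,
         8.16416602e+01],
       [ 9.99999945e-01, -4.04380119e-05, -3.30297175e-04,
         6.30085947e-01],
       [ 3.00786480e-04, -3.14718978e-01,  9.49184847e-01,
        -1.78325540e+02],
       [ 0.00000000e+00,  0.00000000e+00,  0.00000000e+00,
         1.00000000e+00]])}
```

```bash
python3 -m inch '[[[0.1,-0.05,-0.06,0,0,0],[0.25,-0.14,-0.1,0,0,0],[0.4,-0.22,-0.15,0,0,0],[0.55,-0.3,-0.17,0,0,0],[0.7,-0.38,-0.17,0,0,0],[0.85,-0.46,-0.17,0,0,0],[1,-0.54,-0.17,0,0,0],[1,-0.54,-0.17,0,0,0]]]' -1
python3 -m inch '[[[0.15,-0.08,0,0,0,0],[0.3,-0.16,0,0,0,0],[0.45,-0.24,0,0,0,0],[0.6,-0.32,0,0,0,0],[0.75,-0.4,0,0,0,0],[0.9,-0.49,0,0,0,0],[1,-0.54,0,0,0,0],[1,-0.54,0,0,0,0]]]'
python3 mv.py 530 -255 230
```

```text
clock: 0.77
eef_pos: [329.4, -444.5, 230.5]
tcp_rot: [-3.14, -0.002, 0.263]
contact_force: [-0.1, -0.2, -0.7]
opening: -0.001
grasp_force: 0.0
clock: 1.43
eef_pos: [494.2, -289.8, 230.3]
tcp_rot: [-3.141, -0.001, 0.263]
contact_force: [-1.1, 0.1, 0.5]
opening: -0.001
grasp_force: 0.0
[ 0.218 -0.122  0.002] mm 49.93267785632878 unit from [ 494.2 -289.8  230.3]
```

```bash
python3 look.py b wrist
```

```text
wrist {'K': [[265.75, 0.0, 259.762], [0.0, 265.75, 197.971], [0.0, 0.0, 1.0]], 'mount': [[-0.0, -0.949, -0.315, 81.639], [1.0, -0.0, -0.0, 0.632], [0.0, -0.315, 0.949, -178.325], [0.0, 0.0, 0.0, 1.0]]}
1.4333 [ 494.19523179 -289.8020347   230.33056286] [-3.14072240e+00 -9.63543673e-04  2.62770570e-01] [-1.13435677  0.05439878  0.49721068] -0.0007488669595845317
```

View pics/b_wrist.png

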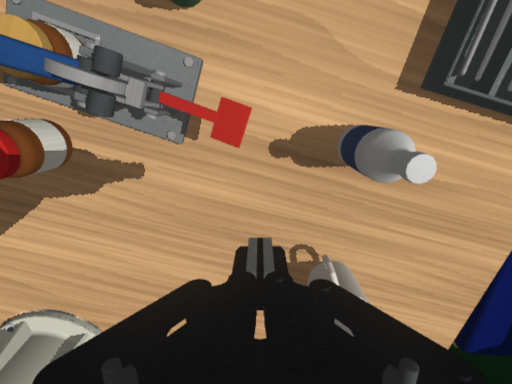

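The wrist view shows the paddle centre at (231,122), the plate's pawl-end corners at (201,62) and (182,143), and the handle out of frame to the left.

```bash
python3 - <<'E'
from geo import *
w,s,t=cam('wrist'),cam('side'),cam('top')
W=cv2.imread('pics/b_wrist.png')
h=cv2.cvtColor(W,cv2.COLOR_BGR2HSV); m=cv2.inRange(h,(0,150,90),(8,255,255)); m[:,:150]=0
m=cv2.morphologyEx(m,cv2.MORPH_OPEN,np.ones((15,15),np.uint8)); M=cv2.moments(m,True); c=(M['m10']/M['m00'],M['m01']/M['m00'])
print(c,'tri',tri([(w,c),(s,(307.3,173.3)),(t,(330.3,193.3))]),tri([(w,c),(t,(330.3,193.3))]),'at102',plane(w,c,102))
q=[plane(w,p,15) for p in [(201,62),(182,143)]]; print('corners',q, 'mid',(q[0]+q[1])/2); e=q[0]-q[1]; print('yaw',np.arctan2(e[0],-e[1]))
E
python3 mv.py 551 -245 150
```

```text
(230.10438247011953, 121.75617529880478) tri (array([ 551.24320166, -241.27363099,   92.50505099]), array([1.9463075])) (array([ 550.64500769, -241.61137356,   98.65465205]), array([0.16628656])) at102 [ 550.95316322 -241.83988818  102.        ]
corners [array([ 609.72585493, -178.86678703,   15.        ]), array([ 497.69840492, -172.56808392,   15.        ])] mid [ 553.71212992 -175.71743547   15.        ]
yaw 1.5146308200359841
[ 0.342 -0.147  0.401] mm 109.40655798375052 unit from [ 492.7 -291.1  230.3]
```

```bash
python3 -m inch '[[[0.17,-0.07,0,0,0,0],[0.34,-0.147,0,0,0,0],[0.342,-0.147,0.15,0,0,0],[0.342,-0.147,0.3,0,0,0],[0.342,-0.147,0.4,0,0,0],[0.342,-0.147,0.4,0,0,0],[0.342,-0.147,0.4,0,0,0]]]'; python3 mv.py 551 -245 110; python3 look.py c wrist | tail -1; python3 -c "
import cv2;a=cv2.imread('pics/c_wrist.png');b=cv2.imread('pics/b_wrist.png')
cv2.imwrite('pics/c_w.png',a)"
```

```text
clock: 2.07
eef_pos: [548.9, -247.1, 149.9]
tcp_rot: [-3.14, 0.002, 0.259]
contact_force: [0.5, 0.1, 1.0]
opening: 0.005
grasp_force: 0.0
[ 0.013 -0.007  0.2  ] mm 40.05876073309264 unit from [ 548.9 -247.1  149.9]
2.0667 [ 548.8678733  -247.07727572  149.94800712] [-3.14012357e+00  2.25471824e-03  2.59034739e-01] [0.51348761 0.11065675 0.98095668] 0.005287970133714774
```

View pics/c_w.png

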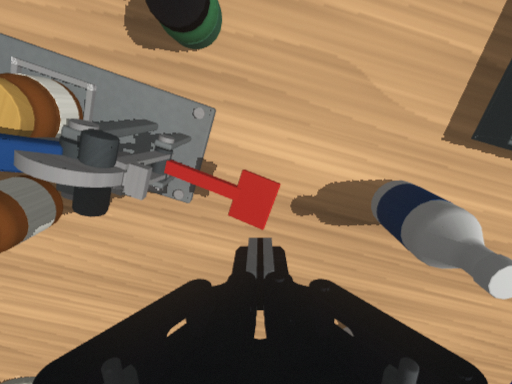

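The paddle is now at about (255,200), just ahead of the fingertips at (260,245), as expected for a tip 50 mm above it. The weights and posts are well clear of the hand.

```bash
python3 - <<'E'
from geo import *
print(plane(cam('wrist'),(255,200),102))
E
python3 -m inch '[[[0.01,-0.007,0.1,0,0,0],[0.01,-0.007,0.2,0,0,0],[0.01,-0.007,0.22,0,0,0],[0.01,-0.007,0.24,0,0,0],[0.01,-0.007,0.26,0,0,0],[0.01,-0.007,0.28,0,0,0],[0.01,-0.007,0.3,0,0,0]]]'
```

```text
[ 553.06749212 -242.78330054  102.        ]
clock: 2.7
eef_pos: [552.5, -245.1, 91.6]
tcp_rot: [3.14, -0.001, 0.26]
contact_force: [0.5, -0.1, 0.6]
opening: -0.003
grasp_force: 0.0
```

```bash
python3 -m inch '[[[0,0,0.02,0,0,0],[0,0,0.04,0,0,0],[0,0,0.06,0,0,0],[0,0,0.08,0,0,0],[0,0,0.1,0,0,0],[0,0,0.12,0,0,0],[0,0,0.13,0,0,0],[0,0,0.13,0,0,0]]]'; python3 look.py d wrist|tail -1
```

```text
clock: 3.37
eef_pos: [551.4, -244.5, 64.0]
tcp_rot: [-3.141, 0.001, 0.26]
contact_force: [-0.2, 0.5, -0.4]
opening: 0.003
grasp_force: 0.0
3.3667 [ 551.40954819 -244.50704428   64.0378211 ] [-3.14096620e+00  7.62148740e-04  2.59802331e-01] [-0.20207449  0.50521111 -0.40393536] 0.002513545780542437
```

View pics/d_wrist.png

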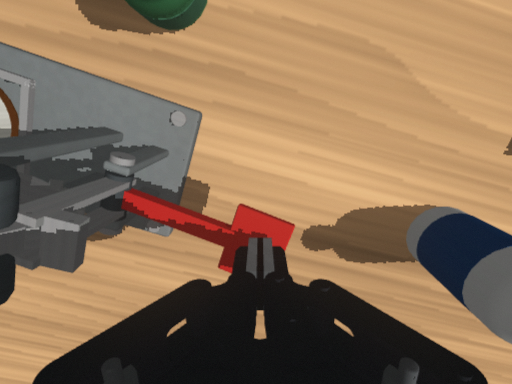

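The fingertips are on the paddle, at about z 64. I back off and measure the paddle height again.

```bash
python3 -m inch '[[[0,0,-0.1,0,0,0],[0,0,-0.25,0,0,0],[0,0,-0.43,0,0,0],[0,0,-0.43,0,0,0],[0,0,-0.43,0,0,0]]]'; python3 look.py e wrist|tail -1;  python3 - <<'E'
from geo import *
w=cam('wrist')
W=cv2.imread('pics/e_wrist.png')
h=cv2.cvtColor(W,cv2.COLOR_BGR2HSV); m=cv2.inRange(h,(0,150,70),(8,255,255)); m[:,:200]=0
m=cv2.morphologyEx(m,cv2.MORPH_OPEN,np.ones((19,19),np.uint8)); M=cv2.moments(m,True); c=(M['m10']/M['m00'],M['m01']/M['m00'])
print(c,plane(w,c,102),plane(w,c,55),'expect x',551)
E
```

```text
clock: 3.83
eef_pos: [553.5, -245.4, 153.3]
tcp_rot: [3.138, -0.004, 0.26]
contact_force: [-0.1, -0.1, 0.4]
opening: 0.001
grasp_force: 0.0
3.8333 [ 553.45775417 -245.44779607  153.29613478] [ 3.13841031 -0.00395604  0.25978063] [-0.06459645 -0.10561968  0.39116651] 0.0007837079359406938
(253.073512252042, 202.8833138856476) [ 552.18528882 -239.19590614  102.        ] [ 535.9468602 -242.2533789   55.       ] expect x 551
```

View pics/e_wrist.png

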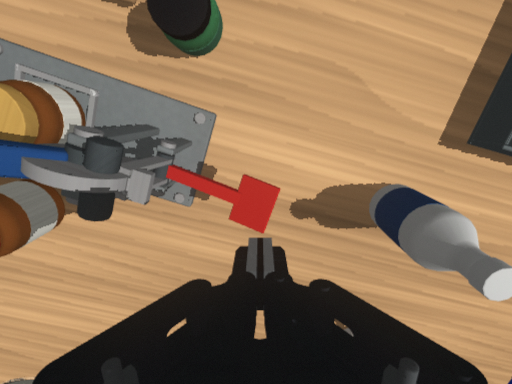

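```bash
cat > /tmp/f.py <<'E'
import sys; sys.path.insert(0,'.')
from geo import *
from scipy.spatial.transform import Rotation as R
c=r.camera_info('wrist'); K=np.array(c['K'])
def wc(pos,rot):
    T=np.eye(4);T[:3,:3]=R.from_euler('xyz',rot).as_matrix();T[:3,3]=pos
    M=np.linalg.inv(T@c['mount']);return K,M[:3,:3],M[:3,3]
d=wc([551.4,-244.5,64.0],[-3.141,.001,.26]); e=wc([553.46,-245.45,153.3],[3.1384,-.004,.2598])
for n,C in (('d',d),('e',e)):
    im=cv2.imread(f'pics/{n}_wrist.png');h=cv2.cvtColor(im,cv2.COLOR_BGR2HSV);m=cv2.inRange(h,(0,150,70),(8,255,255));m[:,:100]=0
    cs=max(cv2.findContours(m,0,2)[0],key=cv2.contourArea)
    print(n,[p[0].tolist() for p in cv2.approxPolyDP(cs,3,True)])
for n,C,ps in (('d',d,[(240,205),(293,228),(220,268)]),('e',e,[(253,175),(279,187),(230,219),(265,232)])):
    for p in ps: print(n,p,*[np.round(plane(C,p,z)[:2]) for z in (60,70,80,102)])
E
python3 /tmp/f.py
```

```text
d [[121, 206], [222, 245], [218, 267], [231, 273], [234, 252], [240, 245], [247, 245], [249, 236], [271, 237], [272, 245], [284, 250], [294, 227], [243, 204], [238, 205], [229, 225], [132, 188], [124, 191]]
e [[168, 166], [167, 177], [231, 202], [229, 219], [263, 232], [279, 188], [244, 174], [237, 190]]
d (240, 205) [ 563. -227.] [ 567. -227.] [ 571. -227.] [ 579. -226.]
d (293, 228) [ 555. -270.] [ 560. -267.] [ 564. -265.] [ 573. -259.]
d (220, 268) [ 507. -224.] [ 514. -224.] [ 521. -224.] [ 536. -224.]
e (253, 175) [ 569. -235.] [ 571. -235.] [ 573. -234.] [ 578. -233.]
e (279, 187) [ 563. -265.] [ 566. -263.] [ 568. -262.] [ 574. -259.]
e (230, 219) [ 514. -223.] [ 518. -223.] [ 523. -223.] [ 532. -223.]
e (265, 232) [ 509. -264.] [ 513. -263.] [ 518. -261.] [ 528. -258.]
```

```bash
cat >> /tmp/f.py <<'E'
print('---')
print('d corner',plane(d,(201,114),15),'e corner',plane(e,(215,114),15))
for n,C in (('d',d),('e',e)):
    for z in (0,20,64):
        X=np.array([551.4,-244.5,z+(64 if n=='d' else 153)]); q=K@(C[1]@X+C[2]); print(n,z,q[:2]/q[2])
    for P in (-0.0,0.1,0.2,0.3,0.4,0.5):   # predicted paddle corners
        a=1.5146; ex=np.array([np.cos(a),np.sin(a),0]); ey=np.array([-np.sin(a),np.cos(a),0]); O=np.array([551,-241.5,0])+171*ex
        o=[]
        for u,v in ((18,-23),(-18,-23),(-18,23),(18,23)):
            p=np.array([-91+u*np.cos(.25),22-u*np.sin(.25)]); c2,s2=np.cos(P),np.sin(P)
            x=p[0]*c2-p[1]*s2; z=p[0]*s2+p[1]*c2
            X=O+(x-80)*ex+v*ey+[0,0,80+z]; q=K@(C[1]@X+C[2]); o.append(np.round(q[:2]/q[2]).astype(int).tolist())
        print(n,P,o)
E
python3 /tmp/f.py | sed -n '/---/,$p'
```

```text
---
d corner [ 614.97528417 -178.54763611   15.        ] e corner [ 615.76500558 -177.25071813   15.        ]
d 0 [258.98888185 227.10445828]
d 20 [258.87852047 239.78014353]
d 64 [258.52588072 280.28299476]
d -0.0 [[237, 208], [296, 231], [269, 296], [217, 273]]
d 0.1 [[241, 204], [297, 225], [272, 286], [220, 267]]
d 0.2 [[242, 200], [296, 218], [272, 276], [223, 261]]
d 0.3 [[243, 197], [293, 211], [272, 267], [224, 255]]
d 0.4 [[242, 193], [290, 205], [269, 259], [224, 249]]
d 0.5 [[241, 189], [286, 200], [266, 251], [223, 244]]
e 0 [257.02679101 229.11083121]
e 20 [256.8195908  241.80773058]
e 64 [256.1582891  282.33124675]
e -0.0 [[244, 175], [281, 189], [264, 234], [229, 220]]
e 0.1 [[245, 174], [282, 187], [266, 230], [232, 217]]
e 0.2 [[246, 172], [282, 184], [267, 226], [233, 215]]
e 0.3 [[247, 171], [281, 181], [266, 221], [234, 212]]
e 0.4 [[246, 169], [279, 178], [265, 217], [233, 209]]
e 0.5 [[245, 167], [276, 175], [263, 213], [233, 206]]
```

The corner positions show that at TCP z 64 the pawl had only reached about 0.05 to 0.1. The visible fingertips end roughly 20 mm behind the stated TCP, so I need to press deeper and check with pictures.

```bash
python3 mv.py 552 -248 65; python3 -m inch '[[[0,0.01,0.15,0,0,0],[0,0.015,0.28,0,0,0],[0,0.015,0.36,0,0,0],[0,0.015,0.42,0,0,0],[0,0.015,0.46,0,0,0],[0,0.015,0.5,0,0,0],[0,0.015,0.54,0,0,0],[0,0.015,0.54,0,0,0]]]'
cat > fit.py <<'E'
from geo import *
import sys
n=sys.argv[1]; C=cam('wrist'); K=C[0]; s=r.sense(); print(s['clock'],np.round(s['eef_pos'],1),np.round(s['contact_force'],1))
im=cv2.cvtColor(r.grab_frame('wrist'),cv2.COLOR_RGB2BGR); cv2.imwrite(f'pics/{n}_wrist.png',im)
h=cv2.cvtColor(im,cv2.COLOR_BGR2HSV);m=cv2.inRange(h,(0,150,70),(8,255,255)); m[:,:100]=0
cs=max(cv2.findContours(m,0,2)[0],key=cv2.contourArea); print([p[0].tolist() for p in cv2.approxPolyDP(cs,3,True)])
a=1.5146; ex=np.array([np.cos(a),np.sin(a),0]); ey=np.array([-np.sin(a),np.cos(a),0]); O=np.array([551,-241.5,0])+171*ex
for P in (0,.1,.2,.3,.4,.5):
    o=[]
    for u,v in ((18,-23),(-18,-23),(-18,23),(18,23)):
        p=np.array([-91+u*np.cos(.25),22-u*np.sin(.25)]); c2,s2=np.cos(P),np.sin(P)
        X=O+(p[0]*c2-p[1]*s2-80)*ex+v*ey+[0,0,80+p[0]*s2+p[1]*c2]; q=K@(C[1]@X+C[2]); o.append(np.round(q[:2]/q[2]).astype(int).tolist())
    print(P,o)
E
python3 fit.py f
```

```text
[-0.005  0.014  0.432] mm 86.54673704979163 unit from [ 552.2 -244.9  151.5]
clock: 4.55
eef_pos: [552.0, -247.3, 41.4]
tcp_rot: [-3.141, 0.001, 0.26]
contact_force: [-0.4, -0.3, 0.4]
opening: 0.005
grasp_force: 0.0
4.55 [ 552.  -247.3   41.4] [-0.4 -0.3  0.4]
[[101, 221], [217, 240], [214, 261], [233, 265], [235, 250], [247, 245], [249, 236], [271, 237], [272, 245], [285, 214], [233, 199], [225, 221], [109, 197], [103, 205]]
0 [[228, 223], [296, 252], [265, 324], [205, 296]]
0.1 [[232, 218], [297, 242], [268, 310], [210, 288]]
0.2 [[235, 213], [296, 233], [269, 298], [213, 280]]
0.3 [[236, 208], [293, 225], [269, 286], [215, 273]]
0.4 [[235, 204], [289, 217], [267, 276], [216, 266]]
0.5 [[234, 199], [284, 210], [263, 266], [215, 259]]
```

The corners now match a pawl angle of about 0.45 to 0.5. I retract and check that it stays there.

```bash
python3 -m inch '[[[0,0,-0.05,0,0,0],[0,0,-0.12,0,0,0],[0,0,-0.3,0,0,0],[0,0,-0.5,0,0,0],[0,0,-0.55,0,0,0],[0,0,-0.55,0,0,0]]]'; python3 fit.py g
```

```text
clock: 5.1
eef_pos: [555.5, -248.9, 158.4]
tcp_rot: [3.136, -0.007, 0.26]
contact_force: [0.4, -0.1, -0.4]
opening: -0.001
grasp_force: 0.0
5.1 [ 555.5 -248.9  158.4] [ 0.4 -0.1 -0.4]
[[173, 165], [174, 176], [230, 191], [230, 205], [258, 209], [270, 176], [240, 166], [233, 179]]
0 [[240, 175], [276, 189], [260, 233], [226, 219]]
0.1 [[241, 174], [277, 187], [262, 229], [228, 217]]
0.2 [[243, 172], [277, 184], [263, 225], [229, 214]]
0.3 [[243, 171], [277, 181], [262, 221], [230, 212]]
0.4 [[242, 169], [275, 178], [261, 216], [230, 209]]
0.5 [[241, 167], [272, 175], [259, 212], [229, 206]]
```

The pawl stays at 0.5. Next I go up and across to above the handle.

```bash
python3 -m inch '[[[0,0,-0.2,0,0,0],[0,0,-0.4,0,0,0],[0,0,-0.6,0,0,0],[0.03,-0.1,-0.78,0,0,0],[0.08,-0.25,-0.86,0,0,0],[0.13,-0.4,-0.86,0,0,0],[0.18,-0.55,-0.86,0,0,0],[0.2,-0.62,-0.86,0,0,0]]]'; python3 look.py h wrist | tail -1; python3 mv.py 567 42 330
```

```text
clock: 5.82
eef_pos: [558.9, -114.4, 324.0]
tcp_rot: [-3.14, 0.001, 0.261]
contact_force: [-0.2, -0.2, -1.1]
opening: -0.003
grasp_force: 0.0
5.8167 [ 558.87985684 -114.40929501  324.02533375] [-3.13998584e+00  5.43555743e-04  2.60972889e-01] [-0.23332362 -0.18485981 -1.13814168] -0.0027025101216729256
[ 0.241 -0.739 -0.029] mm 155.63180285640692 unit from [ 558.8 -113.3  323.8]
```

View pics/h_wrist.png

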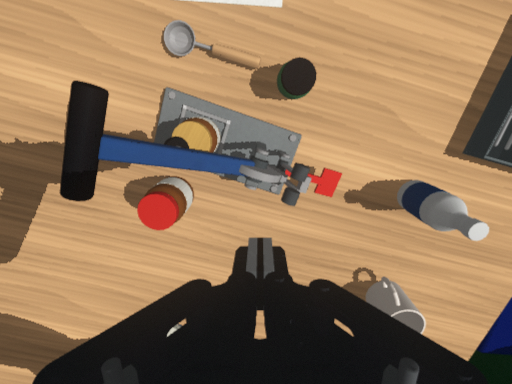

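The wrist view shows the handle bar centred near (84,141), with its ends at (88,85) and (78,197). The pawl weights are tipped back toward the paddle.

```bash
cat > /tmp/h.py <<'E'
import sys; sys.path.insert(0,'.')
exec(open('/tmp/f.py').read().split('d=wc')[0])
C=wc([558.88,-114.41,324.03],[-3.13999,.00054,.26097])
im=cv2.imread('pics/h_wrist.png');m=cv2.inRange(im,(0,0,0),(45,45,45));m[:,140:]=0;m[230:]=0
m=cv2.morphologyEx(m,cv2.MORPH_OPEN,np.ones((21,21),np.uint8))
n,l,st,ce=cv2.connectedComponentsWithStats(m);print(st,ce)
i=1+st[1:,4].argmax();c=ce[i]
s,t=cam('side'),cam('top')
print(tri([(C,c),(s,(249.7,177.5)),(t,(247.3,179))]),tri([(C,c),(t,(247.3,179))]))
for z in (260,270,280):print(plane(C,c,z))
E
python3 /tmp/h.py
```

```text
[[     0      0    512    384 192691]
 [    62     85     44    114   3917]] [[259.01164559 192.53310741]
 [ 82.74980853 140.67781465]]
(array([568.97360614,  46.5634081 , 263.69400942]), array([7.99022151])) (array([571.33681758,  47.92218787, 265.46628586]), array([3.30119338]))
[571.48666665  52.96287828 260.        ]
[574.23509699  46.8893582  270.        ]
[576.98352733  40.81583812 280.        ]
```

```bash
python3 -m inch '[[[0.05,-0.15,0,0,0,0],[0.1,-0.3,0,0,0,0],[0.15,-0.45,0,0,0,0],[0.2,-0.6,0,0,0,0],[0.25,-0.75,0,0,0,0],[0.25,-0.75,0.05,0,0,0],[0.25,-0.75,0.1,0,0,0],[0.25,-0.75,0.1,0,0,0]]]'; python3 look.py i wrist side | tail -1; python3 mv.py 569 46 262
```

```text
clock: 6.53
eef_pos: [567.6, 39.5, 301.4]
tcp_rot: [-3.141, 0.005, 0.26]
contact_force: [-0.2, -0.1, 0.3]
opening: 0.0
grasp_force: 0.0
6.5833 [568.00173687  39.13264827 302.53643511] [-3.14146763  0.00387833  0.25940872] [-0.54089138  0.84782381  0.21153935] 0.0011669211810552244
[ 0.012 -0.033  0.208] mm 42.124684909351444 unit from [568.6  39.  303.5]
```

View pics/i_wrist.png

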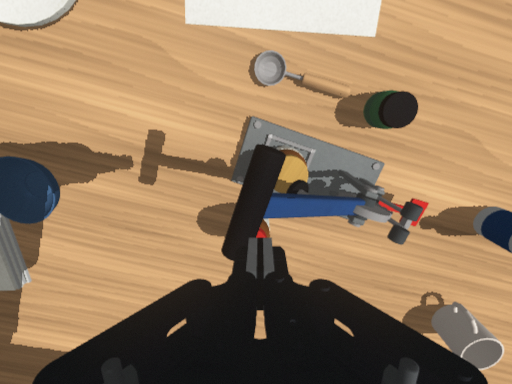

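The bar is centred near (254,201), just beyond the fingertips at (260,240), and the pawl is still tipped.

```bash
cat > /tmp/k.py <<'E'
exec(open('/tmp/f.py').read().split('d=wc')[0])
C=wc([567.6,39.5,301.4],[-3.141,.005,.26])
D=wc([558.88,-114.41,324.03],[-3.13999,.00054,.26097])
im=cv2.imread('pics/i_wrist.png');m=cv2.inRange(im,(0,0,0),(45,45,45));m[:,:215]=0;m[:,290:]=0;m[236:]=0;m[:140]=0
n,l,st,ce=cv2.connectedComponentsWithStats(m);i=1+st[1:,4].argmax();print(st[i],ce[i])
c=(254,201)
print(tri([(C,c),(D,(82.75,140.7))]))
for z in (260,270):print(plane(C,c,z))
E
cp geo.py /tmp/; python3 /tmp/k.py; python3 mv.py 569 46 262
```

```text
[ 227  145   58   91 2770] [255.94693141 190.74584838]
(array([575.13726643,  46.12749474, 270.94594315]), array([0.90657211]))
[572.04373439  45.34740095 260.        ]
[575.48637082  46.01573232 270.        ]
[ 0.012 -0.033  0.208] mm 42.124684909351444 unit from [568.6  39.  303.5]
```

```bash
python3 -m inch '[[[0.015,-0.035,0.08,0,0,0],[0.015,-0.035,0.15,0,0,0],[0.015,-0.035,0.2,0,0,0],[0.017,-0.037,0.22,0,0,0],[0.018,-0.042,0.24,0,0,0],[0.02,-0.048,0.26,0,0,0],[0.02,-0.055,0.28,0,0,0],[0.02,-0.055,0.28,0,0,0]]]'; python3 mv.py 570 69 221
```

```text
clock: 7.3
eef_pos: [570.0, 52.1, 248.3]
tcp_rot: [-3.141, 0.0, 0.26]
contact_force: [-1.2, -1.1, -0.3]
opening: 0.002
grasp_force: 0.0
[ 0.022 -0.081  0.136] mm 32.073427165759846 unit from [570.   52.1 248.3]
```

```bash
python3 -m inch '[[[0.003,-0.012,0.02,0,0,0],[0.006,-0.024,0.04,0,0,0],[0.01,-0.036,0.06,0,0,0],[0.014,-0.048,0.08,0,0,0],[0.017,-0.06,0.1,0,0,0],[0.02,-0.07,0.12,0,0,0],[0.022,-0.08,0.135,0,0,0],[0.022,-0.08,0.135,0,0,0]]]'; python3 mv.py 571 85 184; python3 look.py j wrist side| tail -1
```

```text
clock: 7.97
eef_pos: [570.9, 69.7, 221.8]
tcp_rot: [-3.141, -0.002, 0.26]
contact_force: [-0.6, 0.6, 1.5]
opening: 0.001
grasp_force: 0.9
[ 0.02  -0.074  0.189] mm 40.82309560841407 unit from [570.9  69.7 221.8]
8.0167 [570.61529933  69.19246761 221.85443622] [-3.14147079e+00 -7.85464831e-04  2.60381769e-01] [1.20673501 1.80990266 1.82014051] -0.0022778128962285616
```

View pics/j_wrist.png

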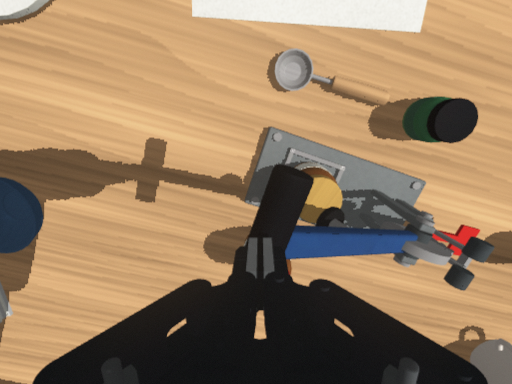

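The fingertips at (260,240) are on the bar, whose axis at that row is at about x = 267 px. The contact is a few mm to the outside, which is fine, and I continue along the arc.

```bash
python3 -m inch '[[[0.002,-0.008,0.025,0,0,0],[0.004,-0.016,0.05,0,0,0],[0.006,-0.024,0.075,0,0,0],[0.009,-0.032,0.1,0,0,0],[0.011,-0.04,0.125,0,0,0],[0.013,-0.047,0.15,0,0,0],[0.015,-0.054,0.17,0,0,0],[0.017,-0.06,0.19,0,0,0]]]'; python3 mv.py 571 91 143; python3 -m inch '[[[0.001,-0.005,0.025,0,0,0],[0.002,-0.01,0.05,0,0,0],[0.003,-0.015,0.075,0,0,0],[0.004,-0.02,0.1,0,0,0],[0.005,-0.025,0.125,0,0,0],[0.006,-0.028,0.15,0,0,0],[0.007,-0.031,0.175,0,0,0],[0.007,-0.034,0.2,0,0,0]]]'
```

```text
clock: 8.73
eef_pos: [570.3, 81.1, 183.0]
tcp_rot: [3.142, 0.001, 0.26]
contact_force: [1.4, 2.1, 3.4]
opening: -0.003
grasp_force: 1.5
[ 0.016 -0.047  0.2  ] mm 41.23958954290346 unit from [570.3  81.1 183. ]
clock: 9.4
eef_pos: [570.1, 88.0, 143.1]
tcp_rot: [3.142, 0.0, 0.26]
contact_force: [1.1, 1.6, 1.9]
opening: -0.001
grasp_force: 1.1
```

Contact holds at 2 to 4 N. Now the last stretch, slowly, watching for the force to rise at the lid.

```bash
python3 -m inch '[[[0,-0.002,0.02,0,0,0],[0.001,-0.004,0.04,0,0,0],[0.001,-0.005,0.06,0,0,0],[0.001,-0.006,0.08,0,0,0],[0.001,-0.006,0.09,0,0,0],[0.001,-0.006,0.09,0,0,0]]]'; python3 -m inch '[[[0,0,0.01,0,0,0],[0,0,0.02,0,0,0],[0,0,0.02,0,0,0]]]'
```

```text
clock: 9.9
eef_pos: [569.6, 89.0, 125.0]
tcp_rot: [3.141, 0.001, 0.26]
contact_force: [-0.4, 0.3, 0.8]
opening: -0.0
grasp_force: 0.0
clock: 10.15
eef_pos: [569.9, 89.2, 121.4]
tcp_rot: [-3.142, 0.0, 0.26]
contact_force: [0.9, -0.9, -0.4]
opening: 0.001
grasp_force: 0.0
```

```bash
python3 -m inch '[[[0,0,0.01,0,0,0],[0,0,0.02,0,0,0],[0,0,0.03,0,0,0]]]'; python3 -m inch '[[[0,0,0.01,0,0,0],[0,0,0.02,0,0,0],[0,0,0.03,0,0,0]]]'
```

```text
clock: 10.4
eef_pos: [570.1, 89.3, 115.6]
tcp_rot: [-3.142, -0.0, 0.26]
contact_force: [-0.1, 0.9, 1.3]
opening: 0.004
grasp_force: 0.9
clock: 10.65
eef_pos: [570.2, 89.3, 109.6]
tcp_rot: [-3.142, -0.0, 0.26]
contact_force: [-0.0, 1.5, 9.5]
opening: -0.001
grasp_force: 5.5
```

```bash
python3 -m inch '[[[0,0,0.005,0,0,0],[0,0,0.005,0,0,0]]]';  python3 -m inch '[[[0,0,0.005,0,0,0],[0,0,0.01,0,0,0],[0,0,0.01,0,0,0],[0,0,0.01,0,0,0]]]'; python3 look.py k side top| tail -1
```

```text
clock: 10.82
eef_pos: [570.3, 89.3, 109.5]
tcp_rot: [-3.142, -0.001, 0.26]
contact_force: [-3.3, 1.4, 10.2]
opening: -0.002
grasp_force: 5.0
clock: 11.15
eef_pos: [570.4, 89.4, 109.0]
tcp_rot: [-3.141, -0.001, 0.26]
contact_force: [-7.5, 0.2, 24.5]
opening: 0.001
grasp_force: 12.6
11.2 [570.41121629  89.44736439 108.990974  ] [-3.14147946e+00 -1.23578448e-03  2.59820806e-01] [-8.42852768  0.30748003 24.76269634] -0.004964246655935199
```

The force rose to 25 N with no further travel, so the foot is on the lid. I take the hand away and check.

```bash
python3 -m inch '[[[0,0,-0.02,0,0,0],[0,0,-0.05,0,0,0],[0,0,-0.15,0,0,0],[0,0,-0.3,0,0,0],[0,0,-0.5,0,0,0],[0,0,-0.7,0,0,0],[0,0,-0.7,0,0,0],[0,0,-0.7,0,0,0]]]'; python3 -m inch '[[[0.05,0.15,0,0,0,0],[0,0.3,0,0,0,0],[-0.05,0.45,0,0,0,0],[-0.1,0.6,0,0,0,0],[-0.1,0.6,0,0,0,0],[-0.1,0.6,0,0,0,0]]]'; python3 look.py l wrist side top | tail -1
python3 - <<'E'
import cv2,numpy as np
s=cv2.imread('pics/l_side.png')[130:260,215:345];t=cv2.imread('pics/l_top.png')[130:260,225:355];w=cv2.imread('pics/l_wrist.png')
a=np.vstack([cv2.resize(x,(290,290),interpolation=2) for x in (s,t)]);cv2.imwrite('pics/l_all.png',np.hstack([a,cv2.copyMakeBorder(w,0,580-384,0,0,0)])[:600,:800])
E
```

```text
clock: 11.92
eef_pos: [571.5, 89.3, 249.2]
tcp_rot: [3.141, -0.005, 0.26]
contact_force: [-0.7, 0.1, -1.3]
opening: -0.002
grasp_force: 0.0
clock: 12.42
eef_pos: [580.5, -33.2, 245.0]
tcp_rot: [-3.141, 0.003, 0.257]
contact_force: [-0.1, -0.5, 0.3]
opening: -0.003
grasp_force: 0.0
12.5167 [580.91681246 -31.43293814 245.51397882] [-3.14064346e+00  1.71936808e-03  2.59361136e-01] [0.35423682 0.43084324 0.11032141] 0.0005025128599155805
```

View pics/l_all.png

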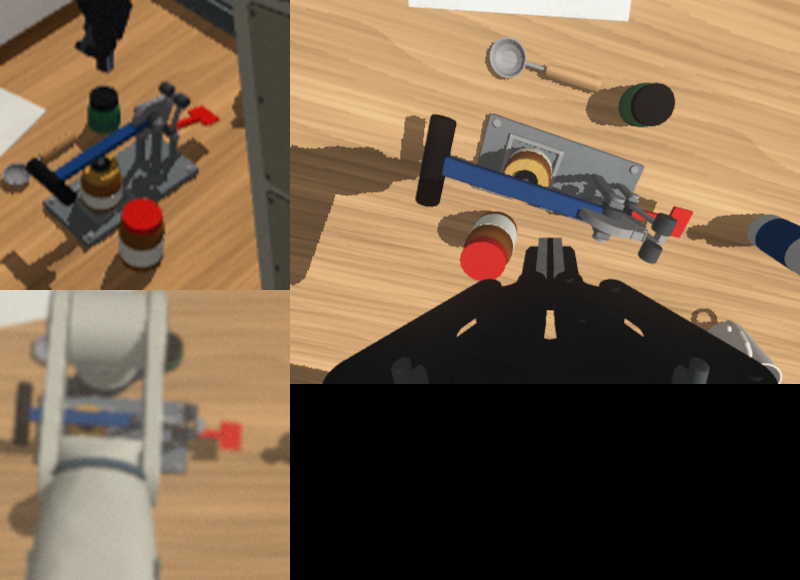

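The arm lies level with its dark foot on the brass lid, the pawl is tipped back, and the bystanders haven't moved. I check the bar height from two views.

Run:
```python
from geo import *
exec(open('/tmp/f.py').read().split('d=wc')[0].split('import *',1)[1])
s=cam('side'); C=wc([580.8,-32,245.3],[-3.1407,.002,.2575])
print(tri([(s,(238.3,210.7)),(C,(146,160))]))
for z in (131,138,145,155):
    X=np.array([569,94,z]); q=s[0]@(s[1]@X+s[2]); print(z,q[:2]/q[2])
S=cv2.imread('pics/l_side.png'); print(blobs(S,(0,0,0),(180,255,45),(222,195,255,225)))
```

```text
(array([575.06365467,  96.14907132, 129.47754453]), array([2.25179539]))
131 [239.45280147 211.00058092]
138 [239.34829653 209.67383528]
145 [239.24313824 208.33879508]
155 [239.09176657 206.41705137]
[([226, 201, 23, 21, 175], [237.71, 211.22], ((238.05068969726562, 211.36851501464844), (26.328224182128906, 7.275591850280762), 42.87890625))]
```

The bar is at z ≈ 130 (131 expected with the foot on the lid), and the hand is clear.

```bash
python3 -c "
from rig import r
s=r.sense();print(s['clock'],s['contact_force']);print(r.sign_off())"
```

```text
12.5667 [-0.50496013 -0.64401697 -0.01086569]
the job is handed in; nothing more can be done
None
```

The press is closed: the pawl is tipped back, the arm is down with its foot on the lid and the hand is clear; I handed the job in at 12.6 s, and the hand-in gave no pass or fail result.

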